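Weigh the stall's tubs by feel and sort them for refilling

ROBOT

A 6-joint arm with a two-finger parallel gripper is mounted at the origin on the work surface. World frame = base frame: x ahead of the robot, y to its left, z up, the work surface at z = 0. Lengths are in m, angles in rad, forces in N, time in s.
With the tool pointing down it reaches from about 0.35 to 0.975 m from the base axis. Payload 7.1 kg.
Tool frame: the origin (TCP) lies midway between the tips of the shut fingers; the grasp point (between the pads) lies 19 mm behind it; z points along the fingers, y is the line along which they close (so a half turn about z gives the same grasp; the last joint's range is limited). The gripper opens to 88 mm and grips with 3 to 60 N. Pads are 20 mm wide; open, the fingers measure 115 mm over their backs; the gripper's body (75 mm by 178 mm) begins 61 mm behind the grasp point.
Start: joints at [-1.257, 0.423, 1.63, -0, 1.089, -0.019], TCP at [0.204, -0.591, 0.201] pointing down, gripper open.
Joint ranges: [-3, 3], [-0.9, 2.11], [0.09, 2.58], [-1.31, 4.45], [0.11, 2.69], [-2.54, 2.54]. Speed limits (rad/s): [2.39, 2.39, 3.01, 3.14, 3.14, 3.14].

INTERFACE

Orientations are given as a unit quaternion [w, x, y, z].
In Python, from station import move_pose, movel, movej, command_gripper, wait, inverse_kinematics, read_camera, camera_info, MotionError, job_done, get_time, get_joint_pos, get_qvel, get_effort, get_tcp_pos, get_ee_rot, get_ft_force, get_ft_torque, get_grip_width, get_finger_force gives the robot as it stands. Calls block until the motion is done:
- move_pose(position, orientation): joint-space move of the TCP to a pose.
- movel(position, frame=None, v=0.15, until_force=None): straight line of the TCP; frame=None keeps the orientation; v is the mean speed in m/s. With until_force (N) it stops when the force on the tool has changed by that much, and returns True; else False.
- movej(angles): joint-space move.
- command_gripper(opening): opening from 0.0 (shut) to 1.0 (fully open); the grip force is fixed at half the most; returns when the fingers have stopped.
- wait(seconds).
- inverse_kinematics(position, orientation): joint angles nearest the present ones, or None.
- read_camera(name): name is "scene" or "top"; returns the picture (420x560x3 uint8, red, green, blue); there is no depth.
- camera_info(name): a dict with "intrinsics" (3x3 intrinsics, pixels), "T" (4x4, takes a point from camera to world coordinates). Camera axes: x right, y up, looking along -z (the intrinsics and any distortion apply to the point x, -y, -z); pixel columns grow to the right and rows downward; lengths in m; the calibration is good to about 2 mm. A picture is of the moment at which its call begins. camera_info takes no time and is no camera call.
A pose or a line that the arm cannot do raises MotionError and nothing moves.
- job_done(): hands the job in; it is judged then, once.
Readings, each from a call of its own:
- get_time(): time.
- get_joint_pos(): joint angles.
- get_qvel(): joint speeds.
- get_effort(): joint torques, N m.
- get_tcp_pos(): TCP position.
- get_ee_rot(): TCP orientation.
- get_ft_force(): force on the tool from outside, world axes, zero at the start.
- get_ft_torque(): the same for the moment, N m.
- get_grip_width(): opening from 0.0 (shut) to 1.0 (fully open).
- get_finger_force(): force on a finger pad.
Only numpy, scipy, OpenCV 4.12 (cv2) and the standard library are available. Lean on these libraries where they do the work, as an engineer would, in place of code of your own. Each camera call takes 0.05 s, during which the arm holds its last target. There are 200 camera calls.

TASK

These lidded tubs of metal charms and beads have been partly sold, so lift each one and feel what it weighs: a tub of 250 g or more goes back upright and squarely onto its own outline on the stock board, a lighter one stands upright on the refill tray (within 40 g of that, either place is right). When every tub is sorted, slide the tray with whatever stands on it along the table until it squarely covers its marked mat; do this even if the tray is empty. Leave the bottle, soap and gift box alone.

Things in the scene. Friction and masses are not known exactly. Their poses are not given: they have to be found in the camera images.
- tub_wide: round kraft tub with lid, 66 mm across, 52 mm tall; origin at the centre of its underside, z up. Contents unseen: it weighs between 100 and 425 g. May be absent.
- tub_slim: round kraft tub with lid, 46 mm across, 85 mm tall; origin at the centre of its underside, z up. Contents unseen: it weighs between 100 and 425 g. May be absent.
- tub_oblong: oblong kraft tub with lid, 80 mm along its x, 40 mm along its y, 70 mm tall; origin at the centre of its underside, z up. Contents unseen: it weighs between 100 and 425 g. May be absent.
- tub_square: square kraft tub with lid, 56 x 56 mm with sides along its x and y, 50 mm tall; origin at the centre of its underside, z up. Contents unseen: it weighs between 100 and 425 g. May be absent.
- tub_hex: six-sided kraft tub with lid, 58 mm across flats (two flats face its +y and -y), 50 mm tall; origin at the centre of its underside, z up. Contents unseen: it weighs between 100 and 425 g. May be absent.
- board: stock board, fixed plywood sheet 180 mm (its x) by 280 mm (its y), 6 mm thick, with five inlaid outlines, each the footprint of one tub; origin at the centre of its underside
- slot_wide (a point): centre of the outline of the wide tub on the stock board, on the board's top face (6 mm above the table)
- slot_slim (a point): centre of the outline of the slim tub on the stock board, on the board's top face (6 mm above the table)
- slot_oblong (a point): centre of the outline of the oblong tub on the stock board, on the board's top face (6 mm above the table); its long side lies along the board's x
- slot_square (a point): centre of the outline of the square tub on the stock board, on the board's top face (6 mm above the table); its sides lie along the board's x and y
- slot_hex (a point): centre of the outline of the hex tub on the stock board, on the board's top face (6 mm above the table)
- tray: refill tray: loose wooden slab, 180 mm (its x) by 280 mm (its y), 16 mm thick, with a rim 6 mm wide that stands 4 mm above the slab (20 mm in all); 400 g; origin at the centre of its underside. Too low and wide to grip: it is pushed by its side faces. Tubs stand on it at 16 mm above the table, room for five
- mat: the tray's marked place: a flat sheet on the table (no height to speak of), 210 mm (its x) by 310 mm (its y), a grey field of the tray's size within a cork border; origin at its centre. It begins partly under the tray, farther from the robot, and lies parallel to it
- spray: amber glass bottle, 34 mm across, 100 mm tall, not part of the job; origin at the centre of its underside
- soap: bar of soap, 50 x 75 x 30 mm, not part of the job; origin at the centre of its underside
- giftbox: cardboard gift box, 60 x 60 x 70 mm, not part of the job; origin at the centre of its underside
Things that resemble listed ones, but are neither listed nor needed, are in the scene too. Leave any pink or turquoise look-alike of the tub_hex alone.

How it is judged:
By the outcome, as a careful person would: the job done as asked, in the order asked, and still so for the second after the job is handed in, with the robot touching nothing.
Of tub_wide, tub_slim, tub_oblong, tub_square, tub_hex only 3 to 5 are there at a start; the rules pass over those that are not, and their reading is None.
At some moment in a run one of tub_wide, tub_square, tub_hex may be knocked a few centimetres aside while the robot is not near it.
It also fails if it takes over 210 s, if anything falls off the work surface, if the arm or the gripper's body presses on something with over 40 N, if the wrist force passes 120 N, or if a joint passes its speed limit or range.

## Working session

There is one attempt and no reset: what is moved stays moved. The work goes in short steps, each a Python script; the robot and the scene stay as the last script left them, time stands still between calls to the robot, and variables do not carry over. Pictures are saved under pics/ and viewed, at most 14 in all, crops included, and the job is handed in when it is done.

```bash
ls; mkdir -p pics
python3 - <<'E'
from station import *
import cv2,numpy as np
for n in("top","scene"):
    im=read_camera(n); cv2.imwrite(f"pics/{n}0.png",cv2.resize(im[:,:,::-1],(800,600),interpolation=cv2.INTER_CUBIC))
    np.save(f"{n}0.npy",im)
    i=camera_info(n); print(n,i)
print(get_time(),get_ft_force(),get_ee_rot())
E
```

```text
pics
top {'intrinsics': array([[404.34666473,   0.        , 280.25786085],
       [  0.        , 404.34666473, 209.93247315],
       [  0.        ,   0.        ,   1.        ]]), 'T': array([[ 0.02780478,  0.98451434, -0.17308499,  0.36724278],
       [-0.99932476,  0.02321633, -0.02847847, -0.01723436],
       [-0.02401906,  0.17375995,  0.98449508,  1.05125784],
       [ 0.        ,  0.        ,  0.        ,  1.        ]])}
scene {'intrinsics': array([[409.92146534,   0.        , 274.80308489],
       [  0.        , 409.92146534, 209.14650243],
       [  0.        ,   0.        ,   1.        ]]), 'T': array([[ 0.06068075, -0.7229142 ,  0.68826805,  1.20719974],
       [ 0.99806185,  0.03441201, -0.0518493 , -0.07217452],
       [ 0.01379791,  0.69008034,  0.72360123,  0.72998103],
       [ 0.        ,  0.        ,  0.        ,  1.        ]])}
0.1 [-0.60172231 -0.15665988  0.02176147] [-6.80680421e-04  9.86186306e-01  1.65638456e-01 -9.15245502e-05]
```

View pics/top0.png

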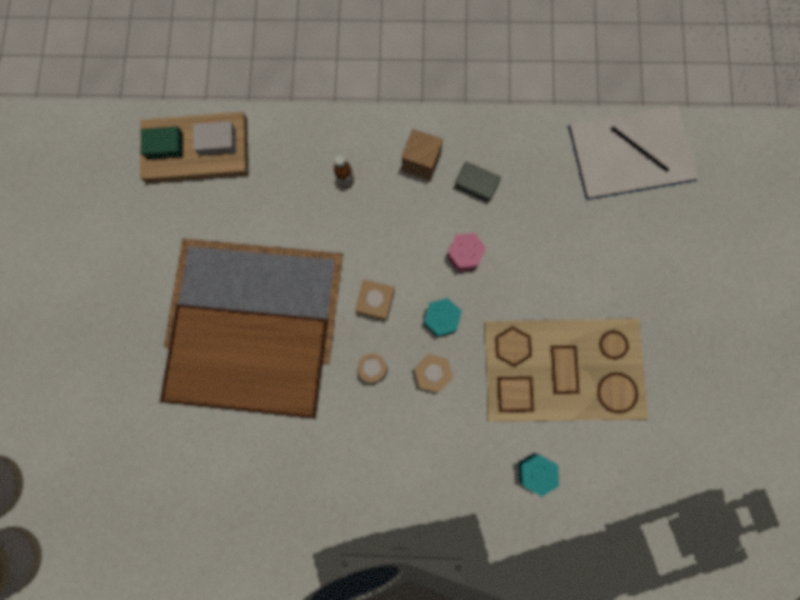

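View pics/scene0.png

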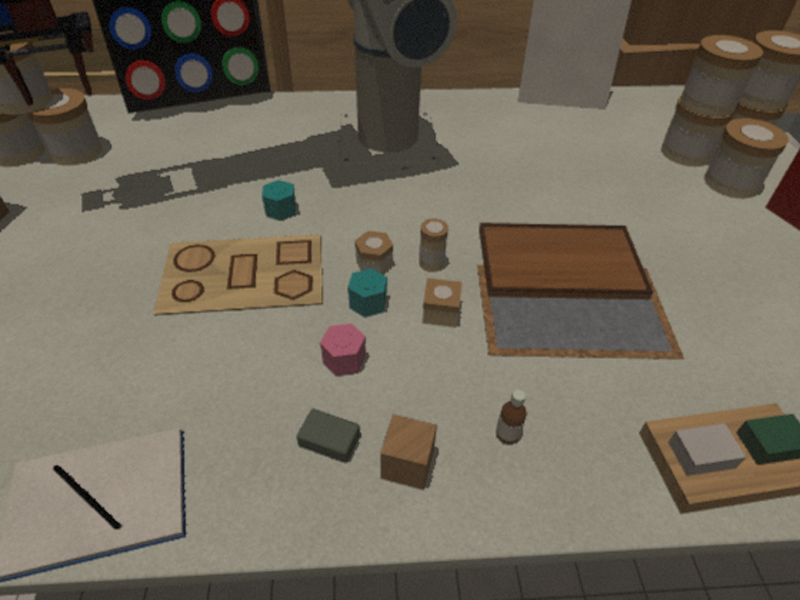

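The top view shows three tubs: square (375,300), slim (372,368) and hex (434,373). The board with its outlines is at about (565,370), the tray at (245,360) with the mat above it. Wide and oblong are absent. Next I'll sample colours for the masks.

```bash
cat > h.py <<'E'
from station import *
import cv2,numpy as np
CI={n:camera_info(n) for n in("top","scene")}
def cast(n,uv,z):
    uv=np.atleast_2d(np.asarray(uv,float)); K=CI[n]["intrinsics"]; T=CI[n]["T"]
    d=np.c_[(uv[:,0]-K[0,2])/K[0,0],-(uv[:,1]-K[1,2])/K[1,1],-np.ones(len(uv))]@T[:3,:3].T
    o=T[:3,3]; return o+d*((z-o[2])/d[:,2])[:,None]
def proj(n,p):
    T=CI[n]["T"];K=CI[n]["intrinsics"]; c=(np.atleast_2d(p)-T[:3,3])@T[:3,:3]
    return np.c_[K[0,2]+K[0,0]*c[:,0]/-c[:,2],K[1,2]+K[1,1]*-c[:,1]/-c[:,2]]
E
python3 - <<'E'
from h import *
t=np.load("top0.npy");h=cv2.cvtColor(t,cv2.COLOR_RGB2HSV)
for nm,(x,y) in dict(sqlid=(362,288),sqlab=(375,299),sl_lid=(372,381),sllab=(371,368),hexlid=(421,374),hexlab=(433,373),board=(540,340),boardoutl=(565,346),tray=(245,360),rim=(245,311),mat=(260,285),cork=(262,247),table=(400,400),hexout=(513,329),sh=(368,318)).items():
    u,v=round(x*.7),round(y*.7); print(nm,h[v,u],t[v,u])
s=np.load("scene0.npy")
crop=np.hstack([cv2.resize(t[180:290,230:340],(400,400),interpolation=cv2.INTER_CUBIC),cv2.resize(s[140:240,240:340],(400,400),interpolation=cv2.INTER_CUBIC)])
cv2.imwrite("pics/crop1.png",crop[:,:,::-1])
E
```

```text
sqlid [ 17 101 131] [131 108  79]
sqlab [ 18  30 146] [146 139 129]
sl_lid [ 15  89 106] [106  88  69]
sllab [ 15  28 145] [145 137 129]
hexlid [ 16 104 135] [135 109  80]
hexlab [ 17  28 145] [145 138 129]
board [ 19  93 145] [145 125  92]
boardoutl [ 16 132  85] [85 65 41]
tray [ 14 155 110] [110  74  43]
rim [ 12 100  64] [64 49 39]
mat [113  11  89] [85 86 89]
cork [ 15 111 106] [106  83  60]
table [ 28  23 134] [134 133 122]
hexout [ 14 133  90] [90 65 43]
sh [22 32 88] [88 85 77]
```

View pics/crop1.png

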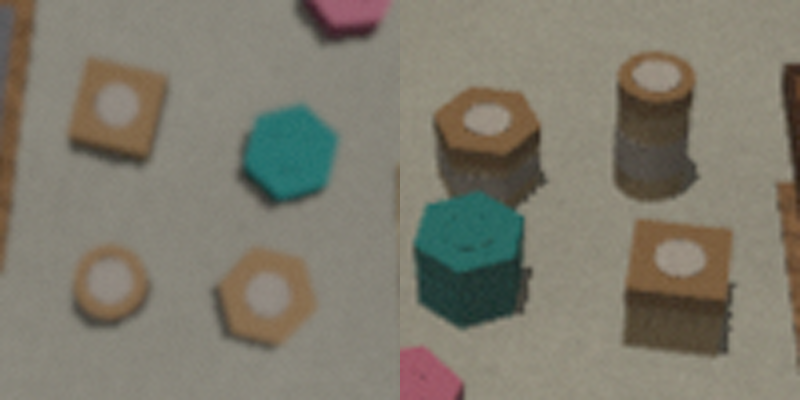

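The crop shows kraft lids with white labels centred on them, and clear lid outlines for all three tubs. Next I'll measure the tubs, board, outlines, tray and mat.

```bash
cat >> h.py <<'E'
H=dict(square=.050,slim=.085,hex=.050,wide=.052,oblong=.070)
def hsv(im): return cv2.cvtColor(im,cv2.COLOR_RGB2HSV)
def cont(m): return cv2.findContours(m,cv2.RETR_CCOMP,cv2.CHAIN_APPROX_NONE)
def rot_edges(P,n):
    "edge direction (mod 360/n) of a regular n-gon from boundary points, by n-fold moment of edge angle: via radius"
    c=P.mean(0) if False else None
def lids(im,box=None):
    "blobs with a hole (label) in top view -> list (label uv, contour uv, area)"
    hs=hsv(im); m=cv2.inRange(hs,(10,70,100),(24,255,255)); out=[]
    cs,hi=cont(m)
    for i,c in enumerate(cs):
        if hi[0][i][3]>=0 or not 120<cv2.contourArea(c)<3000: continue
        f=np.zeros(m.shape,np.uint8); cv2.drawContours(f,[c],-1,255,-1)
        lab=(f>0)&(hs[:,:,1]<60)&(hs[:,:,2]>115)
        if lab.sum()<25: continue
        v,u=np.nonzero(lab); out.append(((u.mean(),v.mean()),c[:,0,:],cv2.contourArea(c)))
    return out
E
python3 - <<'E'
from h import *
im={n:np.load(n+"0.npy") for n in("top","scene")}
for n in im:
    for l,c,a in lids(im[n]):
        cm=cv2.moments(c.reshape(-1,1,2)); print(n,np.round(l,1),a,[ (z,np.round(cast(n,l,z)[0,:2],4)) for z in(.05,.085)])
        if n=="top":
            for z in(.05,.085):
                W=cast(n,c,z)[:,:2]; r=cv2.minAreaRect((W*1000).astype(np.float32)); print("   rect",z,np.round(r[0],1),np.round(r[1],1),round(r[2],1))
hs=hsv(im["top"])
def rect(nm,m,z,amin):
    for c in cont(m)[0]:
        if cv2.contourArea(c)>amin:
            W=(cast("top",c[:,0,:],z)[:,:2]*1000).astype(np.float32); r=cv2.minAreaRect(W)
            print(nm,cv2.contourArea(c),np.round(r[0],1),np.round(r[1],1),round(r[2],2), np.round(cv2.boxPoints(r)).tolist())
mk=np.zeros(hs.shape[:2],np.uint8)
b=mk.copy(); b[215:305,330:465]=255
rect("board",cv2.inRange(hs,(10,55,60),(25,255,255))&b,.006,1000)
b=mk.copy(); b[226:292,342:450]=255
m=cv2.inRange(hs,(5,60,0),(25,255,112))&b
cs,hi=cont(m)
for i,c in enumerate(cs):
    if cv2.contourArea(c)>100:
        W=(cast("top",c[:,0,:],.006)[:,:2]*1000).astype(np.float32);r=cv2.minAreaRect(W);mo=cv2.moments(W)
        print("slot","hole" if hi[0][i][3]>=0 else "outer",cv2.contourArea(W),np.round([mo['m10']/mo['m00'],mo['m01']/mo['m00']],1),np.round(r[0],1),np.round(r[1],1),round(r[2],1))
b=mk.copy(); b[205:300,105:240]=255
rect("tray?",(cv2.inRange(hs,(0,90,0),(18,255,255))|cv2.inRange(hs,(0,0,0),(180,255,70)))&b,.02,3000)
b=mk.copy(); b[165:225,120:240]=255
rect("grey",cv2.inRange(hs,(95,5,70),(130,40,110))&b,.0,1000)
v=cv2.inRange(hs,(8,75,85),(22,255,125))&b
cv2.imwrite("pics/dbg.png",np.vstack([v,m]))
E
```

```text
top [303.4 260.5] 475.5 [(0.05, array([ 0.4184, -0.0486])), (0.085, array([ 0.4166, -0.0475]))]
   rect 0.05 [418. -47.] [57.  66.1] 46.0
   rect 0.085 [416.2 -46. ] [55.  63.8] 46.0
top [259.7 256.8] 288.0 [(0.05, array([0.4247, 0.0591])), (0.085, array([0.4227, 0.0565]))]
   rect 0.05 [424.2  59.7] [47.3 46.8] 46.8
   rect 0.085 [422.2  57. ] [45.7 45.2] 46.8
top [261.7 208.4] 475.0 [(0.05, array([0.5461, 0.0587])), (0.085, array([0.5398, 0.056 ]))]
   rect 0.05 [545.3  57.8] [58.4 56.9] 77.3
   rect 0.085 [539.1  55.2] [56.4 54.9] 77.3
top [148.1  94. ] 2155.5 [(0.05, array([0.8493, 0.3736])), (0.085, array([0.8325, 0.36  ]))]
   rect 0.05 [829.  409.3] [117.4 195.1] 5.8
   rect 0.085 [812.8 394.4] [113.3 188.3] 5.8
scene [309.6 204.1] 405.0 [(0.05, array([0.5481, 0.0582])), (0.085, array([0.582 , 0.0515]))]
scene [261.3 169.4] 286.5 [(0.05, array([ 0.4202, -0.0492])), (0.085, array([ 0.4608, -0.0504]))]
scene [303.7 158.7] 164.0 [(0.05, array([0.3831, 0.0626])), (0.085, array([0.4255, 0.0557]))]
scene [529.5  92.6] 610.0 [(0.05, array([0.0851, 0.8213])), (0.085, array([0.1429, 0.
[... 522 characters left out ...]
 60.4] 44.9
slot outer 3902.752183751669 [ 432.7 -284. ] [ 433.5 -284. ] [86.5 49. ] 2.0
slot hole 2623.5329851019196 [ 432.9 -284.4] [ 432.5 -284.3] [78.9 37.6] 3.0
slot outer 2125.728160056751 [ 479.3 -371.6] [ 479.3 -371.9] [52.4 53.3] 62.6
slot hole 1296.9231466813944 [ 479.2 -372.3] [ 479.2 -372.5] [40.4 39.2] 44.5
slot outer 3506.6430466638412 [ 471.6 -191.9] [ 471.4 -191.6] [68.1 68.4] 45.5
slot hole 2460.719437695341 [ 471.9 -191.8] [ 472.6 -191.6] [55.5 59.1] 45.6
tray? 7591.5 [456.3 286.3] [300.6 224. ] 86.44 [[335.0, 143.0], [559.0, 129.0], [577.0, 429.0], [354.0, 443.0]]
grey 1918.0 [581.1 284.3] [269.4 101.2] 85.86 [[521.0, 154.0], [622.0, 146.0], [641.0, 415.0], [540.0, 422.0]]
```

Both views agree: hex at (.418,-.048), slim at (.4225,.0565) and square at (.546,.058). The sizes match, and the board is at (433,-283) mm with yaw +2.1°. Now I'll measure the tray and mat more cleanly and refine the tub yaws.

```bash
cat >> h.py <<'E'
def yaw_n(uv,z,n):
    "angle (deg, mod 360/n) of a flat's normal of a regular n-gon lid, from the n-th harmonic of the radius"
    f=np.zeros((420,560),np.uint8); cv2.drawContours(f,[uv.reshape(-1,1,2)],-1,255,-1)
    v,u=np.nonzero(f); W=cast("top",np.c_[u,v],z)[:,:2]; d=W-W.mean(0)
    c=(d[:,0]+1j*d[:,1]); ph=np.angle((c**n).sum())/n
    return W.mean(0),np.degrees(ph+np.pi/n)%(360/n)
def tray_mat(im):
    hs=hsv(im); b=np.zeros((420,560),np.uint8); b[120:305,100:245]=255
    k=np.ones((3,3),np.uint8); out=[]
    t=cv2.morphologyEx(cv2.inRange(hs,(5,128,60),(22,255,200))&b,cv2.MORPH_OPEN,k)
    c=max(cont(t)[0],key=cv2.contourArea); rt=cv2.minAreaRect((cast("top",c[:,0,:],.016)[:,:2]*1000).astype(np.float32))
    hull=np.zeros_like(b); cv2.drawContours(hull,[cv2.convexHull(c)],-1,255,-1); hull=cv2.dilate(hull,np.ones((13,13)))
    m=(cv2.inRange(hs,(8,60,75),(24,255,200))|cv2.inRange(hs,(95,5,70),(130,60,115)))&b&~hull
    m=cv2.morphologyEx(m,cv2.MORPH_OPEN,k)
    c=max(cont(m)[0],key=cv2.contourArea); rm=cv2.minAreaRect((cast("top",c[:,0,:],0)[:,:2]*1000).astype(np.float32))
    return rt,rm,t,m
E
python3 - <<'E'
from h import *
im=np.load("top0.npy")
for l,c,a in lids(im)[:3]: print(np.round(l), [(n,np.round(yaw_n(c,.05,n)[0],4),round(yaw_n(c,.05,n)[1],1)) for n in(4,6)])
rt,rm,t,m=tray_mat(im)
for r in(rt,rm): print(r,np.round(cv2.boxPoints(r),1).tolist())
cv2.imwrite("pics/tm.png",np.hstack([t,m])[100:310])
hs=hsv(im); 
for c in cont(cv2.inRange(hs,(80,90,40),(100,255,255)))[0]:
    if cv2.contourArea(c)>100: print("teal",np.round(cast("top",c[:,0,:].mean(0),.05),3))
E
```

```text
[303. 261.] [(4, array([ 0.4173, -0.0475]), np.float64(47.2)), (6, array([ 0.4173, -0.0475]), np.float64(48.0))]
[260. 257.] [(4, array([0.4237, 0.059 ]), np.float64(53.7)), (6, array([0.4237, 0.059 ]), np.float64(14.5))]
[262. 208.] [(4, array([0.545 , 0.0577]), np.float64(77.8)), (6, array([0.545 , 0.0577]), np.float64(11.0))]
((433.8630676269531, 295.3080749511719), (281.5914611816406, 172.6685333251953), 85.93981170654297) [[337.79998779296875, 161.0], [510.0, 148.8000030517578], [529.9000244140625, 429.6000061035156], [357.70001220703125, 441.8999938964844]]
((594.884033203125, 282.775634765625), (310.2965393066406, 115.63253784179688), 86.19840240478516) [[526.9000244140625, 131.8000030517578], [642.2999877929688, 124.0999984741211], [662.9000244140625, 433.70001220703125], [547.5, 441.3999938964844]]
teal [[ 0.255 -0.226  0.05 ]]
teal [[ 0.515 -0.061  0.05 ]]
```

View pics/tm.png

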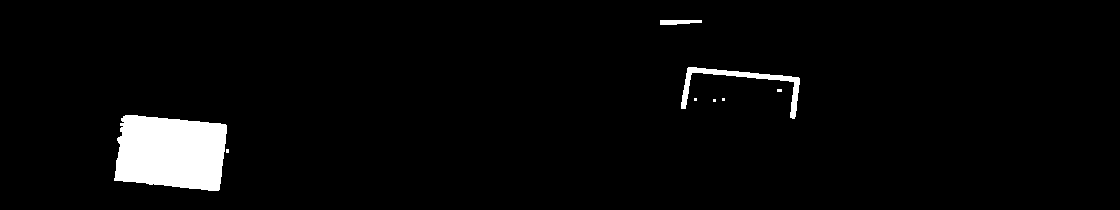

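The mat measures 310 mm wide as it should, with its centre at about (548,286) mm and yaw -3.8°. The left edge of the tray mask has some stray pixels to clean up later. I'll start with the hex tub.

```bash
cat >> h.py <<'E'
from scipy.spatial.transform import Rotation as Rn
HOME=[-1.257,.423,1.63,0,1.089,-.019]
SLOT=dict(hex=(.4717,-.1920),square=(.3870,-.1956),slim=(.4793,-.3722)); BYAW=2.1
GZ=dict(hex=.013,square=.013,slim=.035)   # TCP height above the tub's underside
def quat(phi):
    best=None
    for p in(phi,phi+180):
        a=np.radians(p); y=np.array([np.cos(a),np.sin(a),0]); z=np.array([0,0,-1.])
        q=Rn.from_matrix(np.c_[np.cross(y,z),y,z]).as_quat()[[3,0,1,2]]
        yield q
def go(xy,z,phi):
    c=[(abs(j[5]),tuple(q)) for q in quat(phi) for j in [inverse_kinematics([*xy,z],q)] if j is not None]
    move_pose([*xy,z],list(min(c)[1]))
def ft(n=12):
    wait(.6); F=[]
    for _ in range(n): F.append(get_ft_force()); wait(.04)
    return np.mean(F,0)
def locate(im):
    "label points, both views -> {name:(xy,yaw)} for the tubs present"
    return None
def pick(nm,xy,phi,base=0.):
    zg=base+GZ[nm]; command_gripper(1.0)
    go(xy,zg+.12,phi); f0=ft(); p=get_tcp_pos()
    movel([*xy,zg],v=.15); command_gripper(0.); w=get_grip_width()*88
    movel([*xy,zg+.12],v=.12); f1=ft(); g=(f0-f1)[2]/9.81*1000
    print(nm,"width mm",round(w,1),"mass g",round(g,1),"finger",get_finger_force(),"t",get_time()); return g
def place(nm,xy,phi,base):
    z=base+GZ[nm]; go(xy,z+.12,phi); movel([*xy,z+.010],v=.15); print("touch",movel([*xy,z-.002],v=.03,until_force=4),np.round(get_tcp_pos(),4))
    command_gripper(1.0); movel([*xy,z+.13],v=.2)
def shot(tag):
    return {n:read_camera(n) for n in("top","scene")}
E
sed -i '/^def rot_edges/,/^    c=P.mean/d; /^def locate/,/^    return None/d' h.py
python3 - <<'E'
from h import *
g=pick("hex",(.419,-.0488),-73)
E
```

```text
hex width mm 58.2 mass g 358.4 finger 29.99625027179718 t 7.3
```

Run:
```python
from h import *
place("hex",SLOT["hex"],-90+BYAW,.006)
movej(HOME)
im=shot(0); print(get_time())
for n in im:
    for l,c,a in lids(im[n]): 
        if cast(n,l,.05)[0,1]<.3: print(n,a,[np.round(cast(n,l,z)[0,:2],4) for z in(.05,.056,.085)])
for n in im: np.save(n+"1.npy",im[n])
cv2.imwrite("pics/top1.png",cv2.resize(im["top"][140:330,100:480,::-1],(760,380),interpolation=cv2.INTER_CUBIC))
```

```text
touch True [ 0.4723 -0.1923  0.019 ]
12.5417
top 285.5 [array([0.425 , 0.0591]), array([0.4246, 0.0587]), array([0.4229, 0.0564])]
top 475.0 [array([0.5461, 0.0584]), array([0.545, 0.058]), array([0.5398, 0.0558])]
scene 405.0 [array([0.5479, 0.058 ]), array([0.5537, 0.0569]), array([0.5818, 0.0513])]
scene 165.0 [array([0.383 , 0.0628]), array([0.3903, 0.0616]), array([0.4255, 0.0558])]
```

View pics/top1.png

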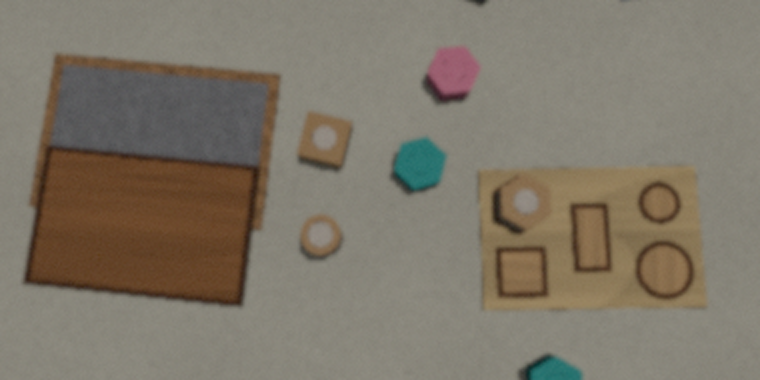

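The hex tub (525,202) stands on its outline, and the square and slim tubs are unmoved. Next I'll do the square tub, then the slim one.

```bash
cat >> h.py <<'E'
TC=np.array([.4335,.291]); TY=-3.9
def tl(x,y,c=TC,yw=TY):
    a=np.radians(yw); return tuple(c+np.array([np.cos(a)*x-np.sin(a)*y,np.sin(a)*x+np.cos(a)*y]))
def sort(nm,xy,phi,slotphi,ty):
    g=pick(nm,xy,phi)
    if g>=250: place(nm,SLOT[nm],slotphi,.006)
    else: place(nm,tl(.015,ty),90+TY,.016)
    return g
E
python3 - <<'E'
from h import *
sort("square",(.547,.0584),77.5,90+BYAW,-.06)
movej(HOME); im=shot(0)
for n in im:
    for l,c,a in lids(im[n]): 
        if cast(n,l,.05)[0,1]<.4: print(n,a,[np.round(cast(n,l,z)[0,:2],4) for z in(.05,.056,.066,.085)])
E
```

```text
square width mm 55.7 mass g 330.3 finger 29.995590448379517 t 20.2667
touch True [ 0.3876 -0.1959  0.0189]
top 286.5 [array([0.4249, 0.059 ]), array([0.4246, 0.0586]), array([0.424 , 0.0578]), array([0.4229, 0.0564])]
top 2157.0 [array([0.8493, 0.374 ]), array([0.8464, 0.3717]), array([0.8416, 0.3678]), array([0.8325, 0.3604])]
scene 164.0 [array([0.3831, 0.0628]), array([0.3903, 0.0616]), array([0.4024, 0.0596]), array([0.4255, 0.0558])]
```

Run:
```python
from h import *
sort("slim",(.4242,.0561),0,0,0)
movej(HOME); im=shot(0); print(get_time())
np.save("top2.npy",im["top"])
rt,rm,t,m=tray_mat(im["top"]); t=cv2.morphologyEx(t,cv2.MORPH_CLOSE,np.ones((5,5)))
t=cv2.morphologyEx(t,cv2.MORPH_OPEN,np.ones((9,9))); c=max(cont(t)[0],key=cv2.contourArea)
print(cv2.minAreaRect((cast("top",c[:,0,:],.016)[:,:2]*1000).astype(np.float32)),rm)
a=im["top"][140:330,100:480,::-1]; b=im["scene"][140:330,80:500,::-1]
cv2.imwrite("pics/s2.png",np.vstack([cv2.resize(a,(600,300),interpolation=cv2.INTER_CUBIC),cv2.resize(b,(600,271),interpolation=cv2.INTER_CUBIC)]))
```

```text
slim width mm 45.7 mass g 187.3 finger 29.977805614471436 t 34.3833
touch True [0.4488 0.29   0.0506]
41.5583
((433.59100341796875, 294.6060791015625), (281.15972900390625, 173.05662536621094), 86.0650863647461) ((594.7154541015625, 282.9537658691406), (309.9819641113281, 115.40219116210938), 86.1739273071289)
```

View pics/s2.png

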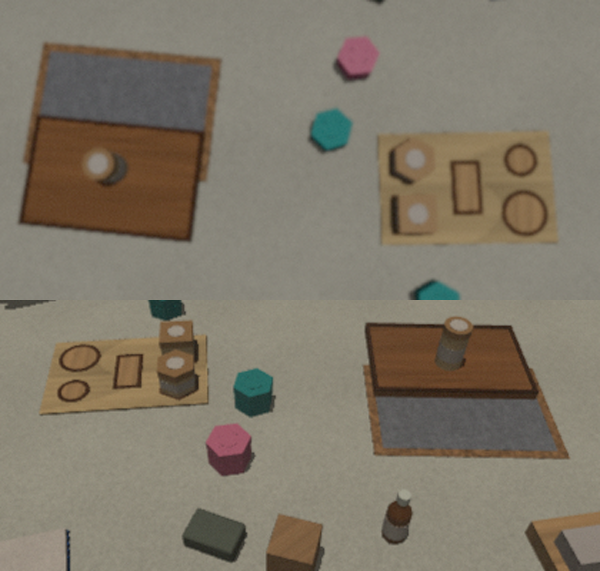

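The square and hex tubs stand on their outlines, and the slim one stands upright on the tray. Next I'll measure the tray's outer rim in both views.

```bash
cat >> h.py <<'E'
def tray_rim(n,im,box):
    hs=hsv(im); b=np.zeros((420,560),np.uint8); b[box[0]:box[1],box[2]:box[3]]=255
    t=(cv2.inRange(hs,(0,125,40),(22,255,200))|cv2.inRange(hs,(0,60,0),(22,255,82)))&b
    t=cv2.morphologyEx(cv2.morphologyEx(t,cv2.MORPH_CLOSE,np.ones((3,3))),cv2.MORPH_OPEN,np.ones((9,9)))
    c=cv2.convexHull(max(cont(t)[0],key=cv2.contourArea)); return cv2.minAreaRect((cast(n,c[:,0,:],.02)[:,:2]*1000).astype(np.float32)),c
E
python3 - <<'E'
from h import *
im=shot(0)
for n,box in(("top",(140,305,100,245)),("scene",(140,250,325,480))):
    r,c=tray_rim(n,im[n],box); print(n,r,np.round(cv2.boxPoints(r),1).tolist()); cv2.polylines(im[n],[c],True,(255,0,0),1)
cv2.imwrite("pics/rim.png",np.hstack([cv2.resize(im["top"][150:310,100:250],(400,400)),cv2.resize(im["scene"][140:270,325:485],(400,400))])[:,:,::-1])
E
```

```text
top ((433.22906494140625, 289.02252197265625), (294.7080078125, 177.8197479248047), 85.6751937866211) [[333.5, 148.8000030517578], [510.79998779296875, 135.39999389648438], [533.0, 429.29998779296875], [355.70001220703125, 442.70001220703125]]
scene ((445.5143737792969, 285.1863098144531), (297.89764404296875, 194.44078063964844), 85.91146850585938) [[337.8999938964844, 143.5], [531.9000244140625, 129.6999969482422], [553.0999755859375, 426.79998779296875], [359.20001220703125, 440.70001220703125]]
```

View pics/rim.png

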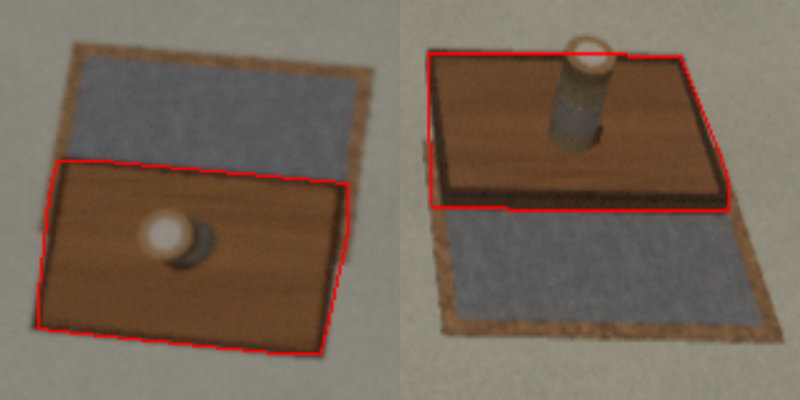

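The left pane shows the tray's top corners at about (38,328), (322,355), (343,186) and (60,160). The hull had leaked slightly into the cork on the right.

Run:
```python
from h import *
px=np.array([(38,328),(322,355),(343,186),(60,160)])*[.375,.4]+[100,150]
W=cast("top",px,.02)[:,:2]*1000; print(W.round(1),cv2.minAreaRect(W.astype(np.float32)))
d=lambda i,j:np.linalg.norm(W[i]-W[j]).round(1)
print(d(0,1),d(1,2),d(2,3),d(3,0),W.mean(0))
# scene: far-face bottom/top corners and near
px=np.array([(430,52),(682,55),(728,190),(442,188)])-[400,0]; px=px*[.4,.325]+[325,140]
W=cast("scene",px,.02)[:,:2]*1000; print(W.round(1),W.mean(0),d(0,1),d(1,2),d(2,3),d(3,0))
```

```text
[[355.1 428.7]
 [336.  156.1]
 [507.5 144.9]
 [528.1 424.2]] ((432.0081481933594, 290.15557861328125), (280.8387451171875, 172.86557006835938), 85.98663330078125)
273.2 171.9 280.1 173.0 [431.64500616 288.46584157]
[[343.  160.5]
 [359.3 436.9]
 [528.  425.4]
 [512.5 144.1]] [435.6953111  291.74794576] 276.8 169.1 281.7 170.3
```

```bash
cat >> h.py <<'E'
MC=np.array([.5478,.2859]); MY=-3.9; TC=np.array([.4335,.290])
PZ=.007
def push_x(x_end, yoff=0.,x_start=-.265):
    "push the near face; x,y in mat frame, TCP"
    a=tl(x_start,yoff,MC,MY); e=tl(x_end,yoff,MC,MY)
    command_gripper(1.0); go(a,.15,90+MY); movel([*a,PZ],v=.15)
    f0=ft(5); movel([*e,PZ],v=.06); f1=get_ft_force(); print("push F",np.round(np.array(f1)-f0,2),np.round(get_tcp_pos(),4))
    b=tl(x_end-.03,yoff,MC,MY); movel([*b,PZ],v=.15); movel([*b,.16],v=.2)
E
python3 - <<'E'
from h import *
push_x(-.115); movej(HOME); im=shot(0); print(get_time())
np.save("top3.npy",im["top"])
cv2.imwrite("pics/p3.png",np.hstack([cv2.resize(im["top"][150:310,100:250],(400,400),interpolation=cv2.INTER_CUBIC),cv2.resize(im["scene"][140:270,325:485],(400,400),interpolation=cv2.INTER_CUBIC)])[:,:,::-1])
E
```

```text
push F [0.51 0.2  0.26] [0.4329 0.2937 0.007 ]
54.1333
```

View pics/p3.png

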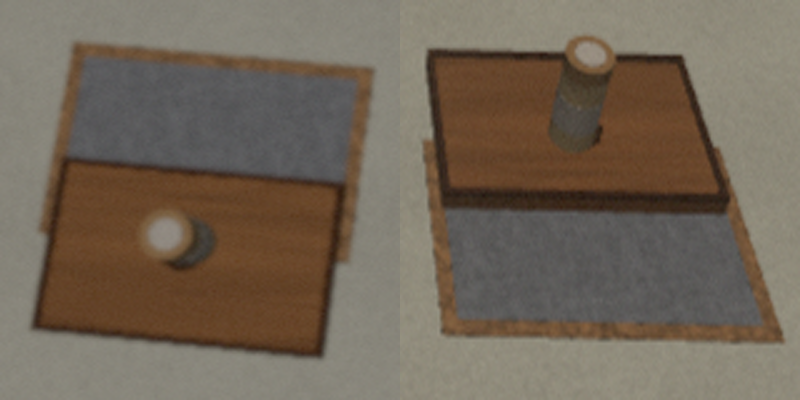

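The tray (near edge around row 340) did not move. The open fingertips must ride above the tool point, so they passed over the rim. I'll probe the table height with the gripper open, clear of the tray.

Run:
```python
from h import *
a=tl(-.28,0,MC,MY); command_gripper(1.0); go(a,.12,90+MY); movel([*a,.02],v=.15)
print(movel([*a,-.025],v=.015,until_force=2.5),get_tcp_pos(),get_ft_force(),get_grip_width())
movel([*a,.03],v=.1)
```

```text
True [ 0.26847685  0.30496868 -0.02175104] [0.42478895 0.66104577 4.76183197] 1.0041087570953118
```

```bash
sed -i 's/^PZ=.007/PZ=-.014/' h.py
python3 - <<'E'
from h import *
push_x(-.125,x_start=-.28); movej(HOME); im=shot(0); print(get_time())
np.save("top3.npy",im["top"])
cv2.imwrite("pics/p4.png",np.hstack([cv2.resize(im["top"][150:310,100:250],(400,400),interpolation=cv2.INTER_CUBIC),cv2.resize(im["scene"][140:270,325:485],(400,400),interpolation=cv2.INTER_CUBIC)])[:,:,::-1])
E
```

```text
push F [-2.41 -0.52 -0.31] [ 0.423   0.2944 -0.0139]
71.625
```

View pics/p4.png

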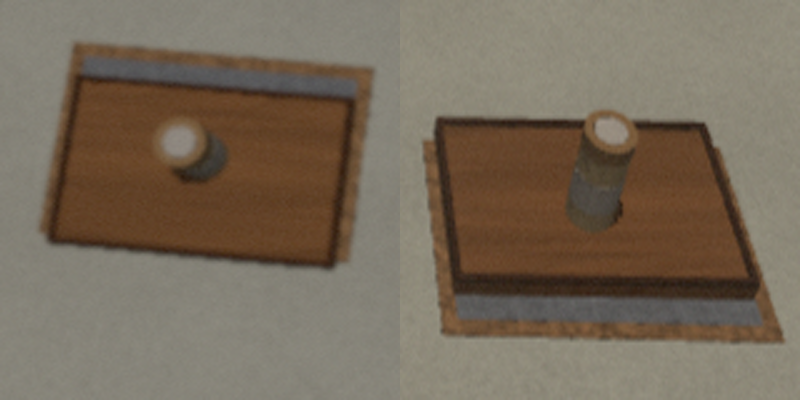

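The tray has moved with no visible rotation. Top corners in the left pane are (80,77), (355,101), (333,267) and (50,240), and about 25 mm of push remains.

Run:
```python
from h import *
f=lambda P,z:cast("top",np.array(P)*[.375,.4]+[100,150],z)[:,:2]
W=f([(80,77),(355,101),(333,267),(50,240)],.02); M=f([(75,43),(373,69)],0)
print(W.round(4),"c",W.mean(0)); print("mat far",M.round(4),M.mean(0), np.degrees(np.arctan2(*(M[0]-M[1])[::-1]))-90,"tray",np.degrees(np.arctan2(*(W[0]-W[1])[::-1]))-90,np.degrees(np.arctan2(*(W[3]-W[2])[::-1]))-90)
a=np.radians(MY);R=np.array([[np.cos(a),-np.sin(a)],[np.sin(a),np.cos(a)]])
print("tray in mat frame mm",((W-MC)@R*1000).round(1).tolist(),"matfar",((M-MC)@R*1000).round(1).tolist())
```

```text
[[0.6175 0.4127]
 [0.5976 0.1376]
 [0.4241 0.1503]
 [0.4445 0.4259]] c [0.52089614 0.28160936]
mat far [[0.6601 0.4297]
 [0.6376 0.1241]] [0.64889323 0.27689541] -4.212170578944082 tray -4.134101892396558 -4.235405757850771
tray in mat frame mm [[60.9, 131.3], [59.8, -144.6], [-114.2, -143.7], [-112.6, 132.6]] matfar [[102.3, 151.1], [100.6, -155.3]]
```

Run:
```python
from h import *
f=lambda P,z:cast("scene",(np.array(P)-[400,0])*[.4,.325]+[325,140],z)[:,:2]
a=np.radians(MY);R=np.array([[np.cos(a),-np.sin(a)],[np.sin(a),np.cos(a)]])
for nm,P,z in(("base far",[(457,292),(755,297)],0),("top far",[(456,277),(757,284)],.02),("top near",[(436,118),(706,124)],.02),("mat far",[(443,334),(783,342)],0)):
    q=((f(P,z)-MC)@R*1000).round(1); print(nm,q.tolist(),q.mean(0), np.linalg.norm(q[0]-q[1]))
push_x(-.1025,x_start=-.235); movej(HOME); im=shot(0); print(get_time())
np.save("top4.npy",im["top"])
cv2.imwrite("pics/p5.png",np.hstack([cv2.resize(im["top"][150:260,100:250],(400,293),interpolation=cv2.INTER_CUBIC),cv2.resize(im["scene"][165:260,325:485],(400,293),interpolation=cv2.INTER_CUBIC)])[:,:,::-1])
```

```text
base far [[65.3, -136.8], [65.0, 141.6]] [65.15  2.4 ] 278.4001616378841
top far [[67.7, -140.8], [69.2, 135.1]] [68.45 -2.85] 275.90407753420385
top near [[-108.5, -141.3], [-107.3, 138.3]] [-107.9   -1.5] 279.60257509543794
mat far [[105.9, -154.2], [107.8, 153.5]] [106.85  -0.35] 307.7058660474317
push F [-1.23 -1.01 -1.07] [ 0.4455  0.2929 -0.0141]
84.05
```

View pics/p5.png

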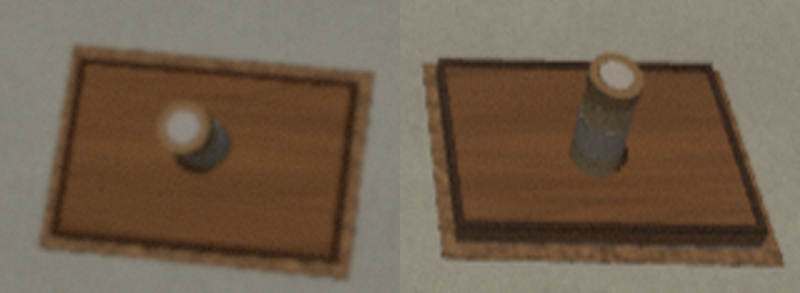

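The tray now nearly covers the grey field, with a cork border visible on all four sides. I'll check the offset numerically from the corners of the tray and mat.

Run:
```python
from h import *
a=np.radians(MY);R=np.array([[np.cos(a),-np.sin(a)],[np.sin(a),np.cos(a)]])
def show(nm,n,P,z):
    P=np.array(P,float)
    P=P*[.375,.3754]+[100,150] if n=="top" else (P-[400,0])*[.4,.3242]+[325,165]
    q=((cast(n,P,z)[:,:2]-MC)@R*1000).round(1); print(nm,n,q.tolist(),"mean",q.mean(0).round(1))
show("mat","top",[(75,45),(373,72),(347,279),(41,246)],0)
show("tray","top",[(82,60),(359,84),(336,262),(53,235)],.02)
show("basefar","scene",[(460,240),(765,246)],0)
show("matfar","scene",[(443,257),(783,265)],0)
show("topnear","scene",[(438,60),(712,66)],.02)
# label-free automated: cork border widths along tray axes in the top image
im=np.load("top4.npy").astype(float)
def prof(p0,p1,z):
    s=np.linspace(0,1,60); w=np.array([tl(*(np.array(p0)+(np.array(p1)-p0)*t),MC,MY) for t in s])
    acc=0
    return s
def band(axis,lo,hi):
    t=np.arange(lo,hi,.002); rows=[]
    for v in t:
        pts=[tl(v,o,MC,MY) if axis==0 else tl(o,v,MC,MY) for o in np.linspace(-.05,.05,21)]
        uv=proj("top",np.c_[np.array(pts),np.zeros(21)]).astype(np.float32)
        rows.append(cv2.remap(im.astype(np.float32),uv[None,:,0],uv[None,:,1],cv2.INTER_LINEAR)[0].mean(0))
    rows=np.array(rows); return " ".join(f"{v*1000:.0f}:{int(r[0])}/{int(r[0]-r[2])}" for v,r in zip(t,rows))
for ax,lo,hi in((0,.074,.114),(0,-.114,-.074),(1,.124,.164),(1,-.164,-.124)): print(ax,band(ax,lo,hi))
```

```text
mat top [[103.2, 151.3], [102.2, -155.2], [-106.8, -153.4], [-103.1, 151.8]] mean [-1.1 -1.4]
tray top [[83.5, 132.9], [83.9, -145.8], [-92.6, -144.0], [-92.5, 133.0]] mean [-4.4 -6. ]
basefar scene [[89.0, -136.8], [89.5, 143.1]] mean [89.2  3.1]
matfar scene [[105.3, -154.1], [107.1, 153.7]] mean [106.2  -0.2]
topnear scene [[-85.3, -141.6], [-84.3, 137.9]] mean [-84.8  -1.8]
0 74:101/61 76:101/61 78:101/61 80:100/60 82:96/58 84:88/53 86:76/46 88:68/41 90:70/41 92:81/44 94:93/48 96:101/50 98:104/50 100:107/45 102:112/37 104:119/27 106:126/20 108:131/16 110:133/14 112:134/13 114:135/13
0 -114:132/13 -112:131/13 -110:129/15 -108:125/18 -106:119/26 -104:112/36 -102:108/46 -100:106/51 -98:102/51 -96:95/48 -94:82/43 -92:67/37 -90:59/33 -88:58/35 -86:66/41 -84:77/47 -82:87/54 -80:95/57 -78:98/58 -76:99/60 -74:99/60
1 124:99/60 126:99/60 128:99/60 130:99/60 132:99/60 134:96/58 136:90/55 138:79/49 140:67/42 142:62/38 144:68/39 146:81/44 148:94/49 150:103/49 152:110/44 154:116/34 156:123/24 158:128/18 160:131/14 162:133/13 164:133/13
1 -164:133/13 -162:132/13 -160:131/14 -158:129/16 -156:123/21 -154:116/31 -152:111/42 -150:109/50 -148:108/53 -146:105/53 -144:98/50 -142:85/45 -140:69/39 -138:59/35 -136:59/36 -134:68/42 -132:81/49 -130:91/56 -128:97/59 -126:100/60 -124:100/60
```

The offset is about (-3,-2) mm and the yaw agrees. One last 3 mm nudge, then I'll do the final checks.

Run:
```python
from h import *
push_x(-.0993,x_start=-.15); movej(HOME); im=shot(0); print(get_time())
hs=hsv(im["top"])
for nm,z,y in(("hex",.056,0),("square",.056,0)):
    for n in im:
        p=proj(n,[*SLOT[nm],z])[0].astype(int); h=hsv(im[n])[p[1]-9:p[1]+10,p[0]-9:p[0]+10]
        v,u=np.nonzero((h[:,:,1]<50)&(h[:,:,2]>125)); print(nm,n,len(u),np.round((cast(n,[u.mean()+p[0]-9,v.mean()+p[1]-9],z)[0,:2]-SLOT[nm])*1000,1))
a=im["top"][140:330,100:480,::-1]; b=im["scene"][140:330,80:500,::-1]
cv2.imwrite("pics/fin.png",np.vstack([cv2.resize(a,(600,300),interpolation=cv2.INTER_CUBIC),cv2.resize(b,(600,271),interpolation=cv2.INTER_CUBIC)]))
```

```text
push F [ 0.01 -0.08  0.43] [ 0.4488  0.2927 -0.014 ]
95.15
hex top 105 [-0.2 -0.7]
hex scene 66 [ 1.5 -1.6]
square top 106 [ 0.3 -0.6]
square scene 82 [-8.9  1.8]
```

View pics/fin.png

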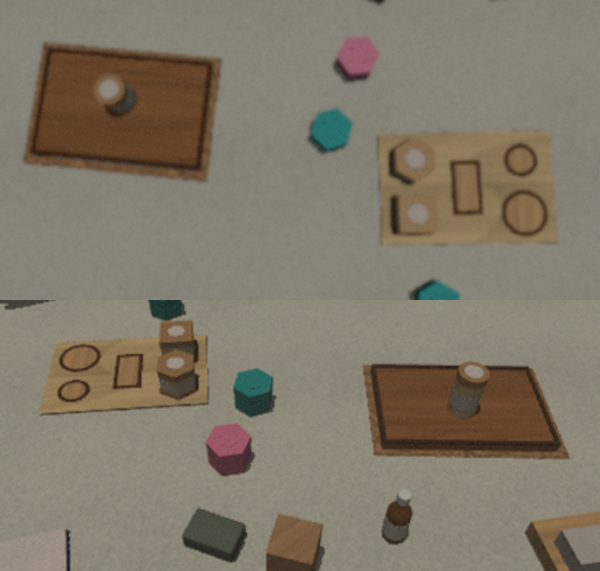

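The final views show the hex and square tubs on their outlines, within 1 mm in the top view. The scene reading for the square was contaminated by table pixels inside its window. The slim tub stands on the tray, and the tray covers the mat with an even border. Handing in.

```bash
python3 -c "
from station import *
print(job_done(),get_time())"
```

```text
the job is handed in; nothing more can be done
the job is handed in; nothing more can be done
```

The job is handed in: the hex (358 g) and square (330 g) tubs are back on their outlines, the slim tub (187 g) is on the tray, and the tray covers its mat; the wide and oblong tubs were absent.

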